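Hang the dip pail to drain

TASK

The nuts in the blue dip pail have been washed: swing the pail's folded-down wire bail upright while the pail stands on the bench, then lift the pail by the bail and hang it on the drip stand to drain, the bail slid back under the keepers and lying in the dips of both arms. The arms are clamped at a height that is not known exactly, so lower the bail onto them gently, by feel, and do not let the pail drop: let go only when the arms carry it. Keep the pail level with its nuts inside, leave it hanging still, and leave everything else on the bench alone.

Things in the scene. Friction and masses are not known exactly. Their poses are not given: they have to be found in the camera images.
- pail: Small round blue steel dip pail (the one to hang), 84 mm across at the foot, 102 mm at the rim, 95 mm tall, 0.3 kg plus nuts (varies). Origin: centre of its underside, z up. The bail's hinge line runs along the pail's y axis, 86 mm above the origin, ears at y = +-56 mm. The folded bail sticks out to the pail's +x. The pail stands loose: it slides or tips if the bail is dragged off its arc.
- bail (a joint): Angle of the blue pail's bail (rad): 0 = bail level, sticking out to the pail's +x; 1.571 = upright, straight above the hinge line; it starts folded down between -0.15 and 0.20 (stop at -0.20). The hinge is stiff: about 0.6 to 1 N at the crown moves it and it stays where it is left.
- bail_grip (a point): Centre of the black sleeve (12 mm diameter, 44 mm long, spins freely on the wire) amid the crown of the blue pail's bail, 100 mm from the hinge line. Crown: straight 5 mm wire, 88 mm long along point y (= pail y); point x points from hinge line to crown. Bare wire 22 to 44 mm either side lies on the arms. Folded: 48 mm free from rim to sleeve centre. Upright: 186 mm above the pail's underside.
- hanger: Fixed drip stand: metal drain tray 240 x 240 mm (x -205 to +35 mm) with walls 24 mm high, an 18 mm post, and a grey head, hand-clamped on the post, with two 8 mm steel arms at y = +-34 mm that reach to the stand's -x. Origin: on the bench under the post axis, z up. The head's height differs every time and is not measured: top of the arms' landings 225 to 249 mm above the bench. It does not yield.
- under_landing (a point): Point on the tray floor (3 mm above the bench) straight below the middle of the arms' landings; axes as the stand, whose x here is -133 mm. Landing: level part of each arm, stand x -142 to -106 mm. The bail wire comes down onto it through the 29 mm gap between the arms' upturned ends (x -152, 20 mm higher than the landing) and the turned-up noses of the keepers (x -119, 35 mm higher).
- under_dips (a point): Point on the tray floor straight below the middle of the arms' dips; axes as the stand, whose x here is -85 mm. The dips' floor, 10 mm long, is 10 mm lower than the landing; past it (x -68) the arm rises 6 mm above the landing. A 6 mm keeper bar over each dip, underside 19 mm above the landing's top, stops the bail jumping out, so it cannot enter from above: it slides in from the landing.
- nut0_mid (a point): Centre of a hexagon steel nut lying in the blue pail, 24 mm across flats, 13 mm high, 33 g.
- nut1_mid (a point): Centre of the second such nut in the blue pail.
- nut2_mid (a point): Centre of the third such nut in the blue pail.
- pail2: Bystander: bare-metal pail of the same shape with a wooden sleeve on its bail, empty. Origin: centre of its underside. Its bail is folded level to its own +x.
- brush: Bystander: 180 mm cleaning brush lying near the robot, ahead to its left.
- wrench: Bystander: 200 mm steel wrench lying at the back of the bench.
- driver: Bystander: 200 mm orange-handled screwdriver lying near the robot, ahead to its right.
- jar: Bystander: clear screw-top jar, 68 mm diameter, 85 mm tall, at the back right.
- bearing: Bystander: ball bearing ring, 52 mm diameter, 15 mm high, lying at the back of the bench.

How it is judged:
By the outcome, as a careful person would: the job done as asked, in the order asked, and still so for the second after the job is handed in, with the robot touching nothing.
It also fails if it takes over 72 s, if anything falls off the work surface, if the arm or the gripper's body presses on something with over 40 N, if the wrist force passes 120 N, or if a joint passes its speed limit or range.

ROBOT

A 7-joint arm with a two-finger parallel gripper is mounted at the origin on the work surface. World frame = base frame: x ahead of the robot, y to its left, z up, the work surface at z = 0. Lengths are in m, angles in rad, forces in N, time in s.
With the tool pointing down it reaches from about 0.4 to 0.85 m from the base axis. Payload 10.4 kg.
Tool frame: the origin (TCP) lies on the front face of the gripper's body, between the roots of the fingers; the fingertips stand 73 mm ahead of it and the grasp point (between the pads) lies 54 mm ahead of it; x points along the fingers, y is the direction in which the jaws open and shut, and the axes are right-handed (so a half turn about x gives the same grasp; the last joint's range is limited). The gripper opens to 85 mm and grips with 20 to 120 N. Pads are 22 mm wide; open, the fingers measure 114 mm over their backs; the gripper's body (76 mm by 85 mm) begins 54 mm behind the grasp point. The pads swing forward as they close: fully open they stand 13 mm farther back than shut.
Start: joints at [1.29, 0.332, -0.065, 1.46, 0.022, 1.35, -0.088], TCP at [0.159, -0.604, 0.304] pointing down, gripper open.
Joint ranges: [-2.6, 2.6], [-0.5, 2.12], [-1.47, 1.34], [0.16, 2.42], [-1.27, 4.41], [0.06, 2.06], [-2.6, 2.6]. Speed limits (rad/s): [2.22, 2.22, 2.79, 2.79, 3.14, 3.14, 3.14].

INTERFACE

Orientations are given as a unit quaternion [x, y, z, w].
In Python, from workcell import manip gives the robot as it stands. The module is installed in compiled form; this text tells all that it offers.
- The arm moves only by the tool arm_command, never from a script. Its argument "moves" is a list that holds one entry, the list of rows, each a list of 5 numbers: the closure, from 0 (fully open) to 1 (shut), then the shift along the tool's x, y, z in units of 25 mm (1.0 is 25 mm), then the turn about the tool's x in degrees. A call has 1 to 12 rows; each row shifts and turns the commanded pose from where the row before left it, along the tool's axes as they then stand; what a row does not reach is not made up. A row lasts 1/12 s, in which the tool goes at most 41.7 mm and 7.16 degrees, less where a joint would pass 70% of its speed; a pose out of reach is approached as far as the arm can. A call is refused whole if a number of a shift passes 1 or a number of a turn 7.16, either way. A call with a gripper value outside its range is refused whole. The fingers move at their own pace and stop on an object; "force" is the grip in N (left out, the last holds). Time passes only in rows, so rows that do not move let the fingers close. It gives the time, the measured TCP pose, the force and the opening at its end, in the units of the state.
- manip.get_obs(): the state, without advancing time (a new reading comes with each control period).
- manip.camera(name): name is "side" or "top"; returns the picture (480x640x3 uint8, red, green, blue); there is no depth.
- manip.camera_info(name): a dict with "vfov" (degrees; the focal length in pixels is half the picture's height over the tangent of half this angle, whatever the lens; pixels are square), "cx", "cy" (the principal point, pixels), "pose" (4x4, takes a point from camera to world coordinates). Camera axes: x right, y down, z forward; pixel columns grow to the right and rows downward; lengths in m; the calibration is good to about 2 mm. A picture is of the moment at which its call begins. camera_info takes no time and is no camera call.
- manip.hand_in(): hands the job in, once; it reports no verdict.
Trained networks look in the newest picture that a camera, given by its name, has taken for a name from the list of things; names that differ only in an ending like _2 or _b are one class to them, and where a whole thing is asked for, a point or a joint stands for the part that bears it (a point fixed in the world has none). Each returns a list of dicts, best first, with "confidence" (0 to 1); they miss things now and then, are a little off and sometimes report something else, mostly with a low value. They report only what shows in the picture. A call takes as long as a camera call.
- manip.regions_of(query, camera): "mask" (480x640 bool, what is visible of it) and "rect" ([left, top, right, bottom] in pixels, round what is visible of it).
- manip.pinpoint(query, camera): "pixel" ([row, column] in pixels: a listed point, or the origin of a listed thing).
The state is a dict: "clock": time; "joint_pos": joint angles; "joint_velocities": joint speeds; "tau": joint torques, N m; "position": TCP position; "ee_rot": TCP orientation; "ft_force": force on the tool from outside, world axes, zero at the start; "torque": the same for the moment, N m; "grip_width": opening from 0.0 (shut) to 1.0 (fully open).
Only numpy, scipy, OpenCV 4.12 (cv2) and the standard library are available. Lean on these libraries where they do the work, as an engineer would, in place of code of your own. Each camera call takes 0.05 s, during which the arm holds its last target.

## Working session

There is one attempt and no reset: what is moved stays moved. The work goes in short steps, Python scripts to look and compute and a tool call to move; the robot and the scene stay as the last step left them, time stands still between calls to the robot, and variables do not carry over. Pictures are saved under pics/ and viewed, and the job is handed in when it is done.

Besides the shell and the picture viewer there is one more tool, called after "Emit:" as name(argument=value, ...) on one line, values as JSON. arm_command: Moves the arm, as the interface text tells. Its arguments: {"type":"object","properties":{"moves":{"type":"array","items":{"type":"array","items":{"type":"array","items":{"type":"number"}}}},"force":{"type":"number"}},"required":["moves"]}

```bash
mkdir -p pics; python3 - <<'E'
from workcell import manip
import cv2,numpy as np
np.set_printoptions(precision=4,suppress=True)
o=manip.get_obs()
for k,v in o.items(): print(k,np.array(v))
for c in("side","top"):
    im=manip.camera(c); cv2.imwrite(f"pics/{c}0.png",im[:,:,::-1]); i=manip.camera_info(c); print(c,i)
    for q in["pail","bail_grip","under_landing","under_dips","hanger","nut0_mid","pail2","jar"]:
        r=manip.pinpoint(q,c); print(q,[(round(x["confidence"],2),np.array(x["pixel"]).round(1).tolist()) for x in r[:3]])
print(manip.get_obs()["clock"])
E
```

```text
clock 0.0
joint_pos [ 1.2904  0.3329 -0.0647  1.4609  0.0216  1.3499 -0.0885]
joint_velocities [-0.0006  0.0008 -0.0019  0.0011  0.0006 -0.0002  0.0016]
tau [  0.0004 -62.5451   0.0492 -39.1602   0.0161   0.0101  -0.    ]
position [ 0.1593 -0.6041  0.3031]
ee_rot [-0.7012 -0.0914  0.7013 -0.0904]
ft_force [-0.6694  0.0903 -0.7241]
torque [ 0.0097 -0.0329 -0.0161]
grip_width 0.9975708027709298
side {'vfov': 43.025824623758325, 'cx': 320.8413626048567, 'cy': 237.14495502700314, 'pose': array([[ 0.9968, -0.0457,  0.0657,  0.4235],
       [-0.08  , -0.6001,  0.7959, -1.0188],
       [ 0.003 , -0.7986, -0.6018,  0.7908],
       [ 0.    ,  0.    ,  0.    ,  1.    ]])}
pail [(0.94, [373.8, 328.1]), (0.61, [268.0, 334.3])]
bail_grip [(0.78, [217.0, 373.0])]
under_landing [(0.78, [181.1, 318.7])]
under_dips [(0.61, [174.1, 338.0])]
hanger [(0.96, [165.4, 362.3])]
nut0_mid []
pail2 [(0.94, [373.8, 328.1]), (0.61, [268.0, 334.3])]
jar [(0.84, [397.1, 457.9])]
top {'vfov': 54.77472901050533, 'cx': 331.2665050114508, 'cy': 242.4975655196293, 'pose': array([[-0.0269, -0.9849,  0.171 ,  0.3537],
       [-0.9994,  0.0301,  0.016 , -0.0957],
       [-0.0209, -0.1705, -0.9851,  0.9658],
       [ 0.    ,  0.    ,  0.    ,  1.    ]])}
pail [(0.83, [239.4, 325.5]), (0.71, [252.5, 460.9]), (0.37, [346.9, 181.6])]
bail_grip [(0.83, [190.1, 309.2])]
under_landing [(0.66, [253.2, 173.3])]
under_dips [(0.78, [229.1, 163.5])]
hanger [(0.95, [194.4, 153.9])]
nut0_mid [(0.74, [194.4, 153.7]), (0.68, [234.1, 328.6])]
pail2 [(0.83, [239.4, 325.5]), (0.71, [252.5, 460.9]), (0.37, [346.9, 181.6])]
jar [(0.82, [158.9, 486.1])]
0.9
```

View pics/side0.png

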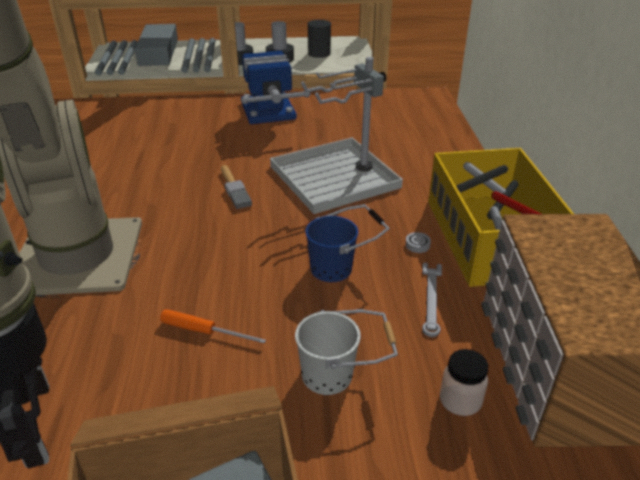

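View pics/top0.png

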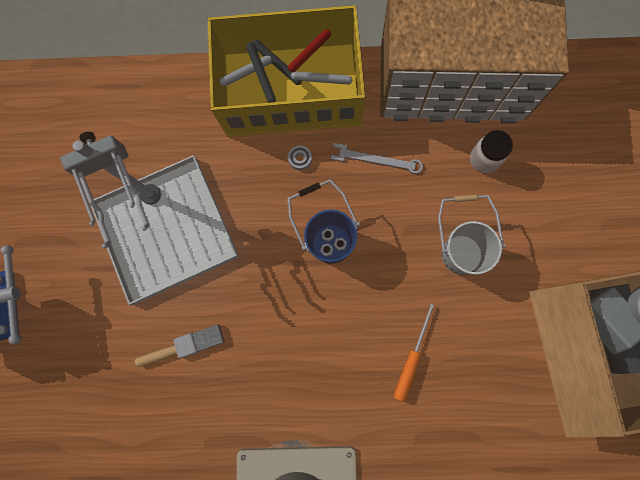

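```bash
cat >h.py <<'E'
from workcell import manip
import cv2,numpy as np
np.set_printoptions(precision=4,suppress=True)
I={c:manip.camera_info(c) for c in("side","top")}
def ray(c,p):
    i=I[c]; f=240/np.tan(np.radians(i["vfov"]/2)); P=np.array(i["pose"])
    d=np.array([(p[1]-i["cx"])/f,(p[0]-i["cy"])/f,1]); d=P[:3,:3]@d
    return P[:3,3],d/np.linalg.norm(d)
def tri(ps,pt):
    A=np.zeros((3,3));b=np.zeros(3); R=[ray("side",ps),ray("top",pt)]
    for o,d in R:
        M=np.eye(3)-np.outer(d,d);A+=M;b+=M@o
    x=np.linalg.solve(A,b)
    return x,[np.linalg.norm(np.cross(x-o,d)) for o,d in R]
def atz(c,p,z):
    o,d=ray(c,p); return o+d*(z-o[2])/d[2]
def proj(c,X):
    i=I[c]; f=240/np.tan(np.radians(i["vfov"]/2)); P=np.array(i["pose"])
    q=P[:3,:3].T@(np.asarray(X,float)-P[:3,3]); return np.array([i["cy"]+f*q[1]/q[2],i["cx"]+f*q[0]/q[2]])
E
python3 - <<'E'
from h import *
for n,s,t,z in [("pail",[268,334.3],[239.4,325.5],0),("grip",[217,373],[190.1,309.2],None),("land",[181.1,318.7],[253.2,173.3],.003),("dips",[174.1,338],[229.1,163.5],.003),("hang",[165.4,362.3],[194.4,153.9],0)]:
    print(n,*tri(s,t), *( [] if z is None else [atz("side",s,z),atz("top",t,z)]))
for c in("side","top"):
    im=manip.camera(c)
    b=dict(side=(210,40,420,290),top=(40,110,370,320))[c]
    k=im[b[1]:b[3],b[0]:b[2],::-1]; s=min(800/k.shape[1],600/k.shape[0]); print(c,s)
    cv2.imwrite(f"pics/{c}1.png",cv2.resize(k,None,fx=s,fy=s,interpolation=cv2.INTER_CUBIC))
E
```

```text
pail [ 0.5299 -0.0677 -0.009 ] [np.float64(5.381434674417442e-05), np.float64(5.381434674401397e-05)] [ 0.5287 -0.0785  0.    ] [ 0.5283 -0.068   0.    ]
grip [ 0.6086 -0.0415  0.096 ] [np.float64(0.0007512452017547124), np.float64(0.0007512452017545154)]
land [ 0.5161  0.2575 -0.0025] [np.float64(0.007073785350314988), np.float64(0.007073785350315041)] [0.5225 0.2507 0.003 ] [0.508  0.2548 0.003 ]
dips [0.567  0.2783 0.0026] [np.float64(0.00599229393797922), np.float64(0.005992293937979201)] [0.573 0.28  0.003] [0.5608 0.2775 0.003 ]
hang [0.6351 0.2961 0.0157] [np.float64(0.0005897948834367528), np.float64(0.0005897948834363785)] [0.64   0.3229 0.    ] [0.6391 0.3024 0.    ]
side 2.4
top 2.4242424242424243
```

```bash
ls -la pics
```

```text
total 1668
drwxr-xr-x 2 agent agent   4096 Dec  7 02:51 .
drwxr-xr-x 3 agent agent   4096 Dec  7 02:51 ..
-rw-r--r-- 1 agent agent 488745 Dec  7 02:51 side0.png
-rw-r--r-- 1 agent agent 356348 Dec  7 02:51 side1.png
-rw-r--r-- 1 agent agent 396504 Dec  7 02:51 top0.png
-rw-r--r-- 1 agent agent 451574 Dec  7 02:51 top1.png
```

View pics/side1.png

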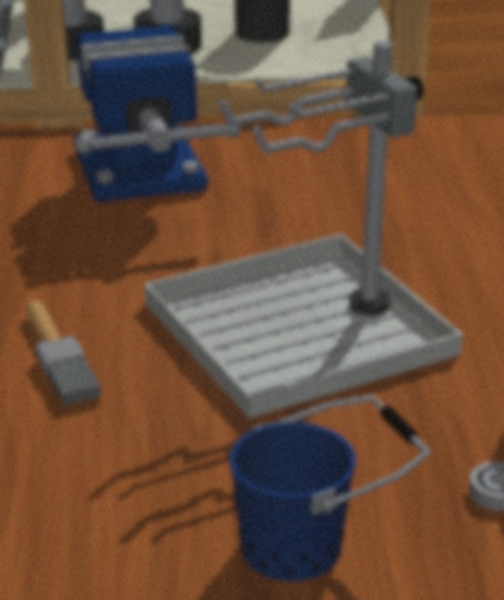

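View pics/top1.png

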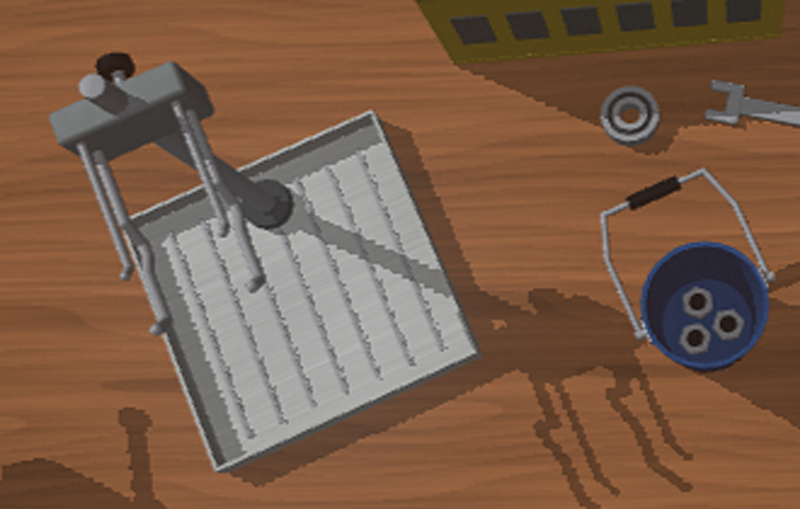

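```bash
cat > fit.py <<'E'
from h import *
from scipy.optimize import least_squares
T=lambda u,v:("top",np.array([v/2.4242+110,u/2.4242+40])-.3)
S=lambda u,v:("side",np.array([v/2.4+40,u/2.4+210])-.3)
def W(p,l):
    c,s=np.cos(p[2]),np.sin(p[2]); return np.array([p[0]+c*l[0]-s*l[1],p[1]+s*l[0]+c*l[1],l[2]])
st=[(T(218,468),-.205,.12,.024,0),(T(478,355),-.205,-.12,.024,0),(T(373,113),.035,-.12,.024,0),
(S(148,287),-.205,.12,.024,0),(S(252,413),-.205,-.12,.024,0),(S(460,338),.035,-.12,.024,0),(S(342,238),.035,.12,.024,0),
(T(158,327),-.152,.034,.02,1),(T(257,283),-.152,-.034,.02,1),(T(125,272),-.119,.034,.035,1),(T(222,230),-.119,-.034,.035,1),
(S(258,128),-.152,-.034,.02,1),(S(222,103),-.152,.034,.02,1)]
def fs(p): return np.concatenate([proj(f[0][0],W(p,[f[1],f[2],f[3]+f[4]*p[3]]))-f[0][1] for f in st])
r=least_squares(fs,[.64,.30,.4,.237],loss="soft_l1");print("stand",r.x);print(fs(r.x).reshape(-1,2).round(1).tolist())
s=r.x
print("land",W(s,[-.133,0,0]),"gapmid",W(s,[-.1355,0,0]),"dips",W(s,[-.085,0,0]))
pf=[(T(640,335),'e',1),(T(768,277),'e',-1),(T(605,213),'c',.044),(T(703,170),'c',-.044),(T(655,193),'c',0),
(S(323,500),'e',-1),(S(428,452),'c',-.044),(S(377,400),'c',.044),(S(400,425),'c',0)]
def fp(p):
    o=[]
    for f in pf:
        l=[0,.058*f[2],.086] if f[1]=='e' else [.1*np.cos(p[3]),f[2],.086+.1*np.sin(p[3])]
        o.append(proj(f[0][0],W(p,l))-f[0][1])
    return np.concatenate(o)
r=least_squares(fp,[.53,-.07,.4,.0],loss="soft_l1");print("pail",r.x);print(fp(r.x).reshape(-1,2).round(1).tolist())
p=r.x
print("grip",W(p,[.1*np.cos(p[3]),0,.086+.1*np.sin(p[3])]))
from scipy.spatial.transform import Rotation as R
print(R.from_quat(manip.get_obs()["ee_rot"]).as_matrix())
E
python3 fit.py
```

```text
stand [0.6405 0.3046 0.4053 0.2286]
[[0.2, -0.3], [-2.4, 0.7], [-2.8, 0.9], [-0.9, -1.7], [-6.1, -1.5], [-0.8, 1.0], [-1.1, -0.2], [-1.0, -0.4], [-0.6, -1.5], [1.2, 1.2], [0.7, 1.6], [0.1, -0.9], [-0.7, 0.1]]
land [0.5183 0.2522 0.    ] gapmid [0.516  0.2512 0.    ] dips [0.5624 0.2711 0.    ]
pail [ 0.5203 -0.0788  0.3775  0.0992]
[[-0.7, -1.7], [-0.2, 0.7], [-0.4, -0.6], [-0.1, 0.6], [-0.9, -0.4], [2.8, 0.5], [0.8, -1.0], [-0.5, -2.2], [0.3, -0.9]]
grip [ 0.6128 -0.0421  0.0959]
[[ 0.0001  0.255  -0.967 ]
 [-0.0001 -0.967  -0.255 ]
 [-1.      0.0001 -0.    ]]
```

Emit:
arm_command(moves=[[[0.5, 0, 0, 0, -7], [0.5, 0, 0, 0, -7], [0.5, 0, 0, 0, -7], [0.5, 0, 0, 0, -7], [0.5, 0, 0, 0, -7], [0.5, 0, 0, 0, -7], [0.5, 0, 0, 0, -7], [0.5, 0, 0, 0, -7], [0.5, 0, 0, 0, -7], [0.5, 0, 0, 0, -7], [0.5, 0, 0, 0, -7], [0.5, 0, 0, 0, -7]]], force=30)

```text
clock: 2.0
position: [0.1593, -0.6044, 0.304]
ee_rot: [0.459, 0.538, -0.459, 0.538]
ft_force: [0.2, 0.2, -0.2]
grip_width: 0.502
```

Emit:
arm_command(moves=[[[0.5, 0, 0, 0, -6.5], [0.5, 0, 0, 0, -6.4], [0.5, 0, 0, 0, 0]]])

```text
clock: 2.25
position: [0.1593, -0.6044, 0.3039]
ee_rot: [0.396, 0.586, -0.396, 0.586]
ft_force: [0.1, -0.5, 0.3]
grip_width: 0.496
```

```bash
cat >> h.py <<'E'
from scipy.spatial.transform import Rotation as R
def to(X,yaw=None):
    o=manip.get_obs(); M=R.from_quat(o["ee_rot"]).as_matrix(); p=np.array(o["position"])
    print("clk",round(o["clock"],2),"pos",p,"yaw",np.arctan2(M[1,1],M[0,1]).round(4),"tilt",M[:,0],"F",np.array(o["ft_force"]),"w",round(o["grip_width"],3))
    if X is not None: print("shift units",M.T@(np.asarray(X)-p)/.025)
E
python3 -c "
from h import *
to([.6128,-.0421,.0959+.06+.06]);print(manip.get_obs()['joint_pos'])"
```

```text
clk 2.25 pos [ 0.1593 -0.6044  0.3039] yaw 0.3834 tilt [ 0.0001 -0.0001 -1.    ] F [ 0.1304 -0.4913  0.2599] w 0.496
shift units [  3.5212  25.2376 -14.0719]
[ 1.4679  0.3485 -0.2941  1.4491  0.1013  1.3588  1.5527]
```

Emit:
arm_command(moves=[[[0.5, 0, 0.97, -0.54, 0], [0.5, 0, 0.97, -0.54, 0], [0.5, 0, 0.97, -0.54, 0], [0.5, 0, 0.97, -0.54, 0], [0.5, 0, 0.97, -0.54, 0], [0.5, 0, 0.97, -0.54, 0], [0.5, 0, 0.97, -0.54, 0], [0.5, 0, 0.97, -0.54, 0], [0.5, 0, 0.97, -0.54, 0], [0.5, 0, 0.97, -0.54, 0], [0.5, 0, 0.97, -0.54, 0], [0.5, 0, 0.97, -0.54, 0]]])

```text
clock: 3.25
position: [0.3707, -0.3452, 0.3041]
ee_rot: [0.398, 0.584, -0.398, 0.584]
ft_force: [1.1, -0.3, 0.1]
grip_width: 0.498
```

Emit:
arm_command(moves=[[[0.5, 0, 0.97, -0.54, 0], [0.5, 0, 0.97, -0.54, 0], [0.5, 0, 0.97, -0.54, 0], [0.5, 0, 0.97, -0.54, 0], [0.5, 0, 0.97, -0.54, 0], [0.5, 0, 0.97, -0.54, 0], [0.5, 0, 0.97, -0.54, 0], [0.5, 0, 0.97, -0.54, 0], [0.5, 0, 0.97, -0.54, 0], [0.5, 0, 0.97, -0.54, 0], [0.5, 0.5, 0.8, -0.54, 0], [0.5, 0.5, 0.5, -0.4, 0]]])

```text
clock: 4.25
position: [0.5685, -0.095, 0.2792]
ee_rot: [0.398, 0.584, -0.397, 0.585]
ft_force: [0.1, 0.7, -0.9]
grip_width: 0.5
```

```bash
python3 -c "
from h import *
to([.6128,-.0421,.0959+.06+.06])"
```

```text
clk 4.25 pos [ 0.5685 -0.095   0.2792] yaw 0.3758 tilt [ 0.002   0.0006 -1.    ] F [ 0.0724  0.6806 -0.9234] w 0.5
shift units [ 2.5369  2.4184 -1.319 ]
```

Emit:
arm_command(moves=[[[0.5, 0, 0.7, -0.4, 0], [0.5, 0.5, 0.7, -0.4, 0], [0.5, 0.5, 0.6, -0.3, 0], [0.5, 0.5, 0.2, -0.1, 0], [0.5, 0, 0, 0, 0], [0.5, 0, 0, 0, 0]]])

```text
clock: 4.75
position: [0.6065, -0.0499, 0.2407]
ee_rot: [0.397, 0.585, -0.398, 0.584]
ft_force: [-0.3, -0.5, 0.6]
grip_width: 0.501
```

```bash
python3 -c "
from h import *
to([.6128,-.0421,.0959+.06])
for c,b in(('side',(290,130,450,290)),('top',(230,110,390,270))):
    im=manip.camera(c)[b[1]:b[3],b[0]:b[2],::-1]; cv2.imwrite(f'pics/{c}2.png',cv2.resize(im,None,fx=3.5,fy=3.5,interpolation=cv2.INTER_CUBIC))
"
```

```text
clk 4.75 pos [ 0.6065 -0.0499  0.2407] yaw 0.3765 tilt [-0.0018 -0.0001 -1.    ] F [-0.3161 -0.4519  0.6145] w 0.501
shift units [ 3.3927  0.3561 -0.197 ]
```

View pics/side2.png

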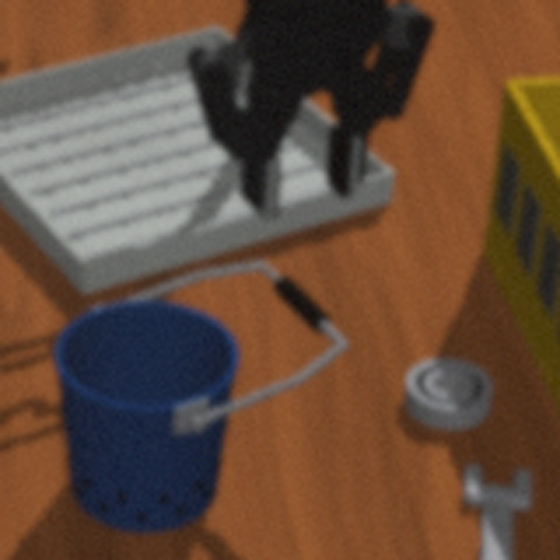

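View pics/top2.png

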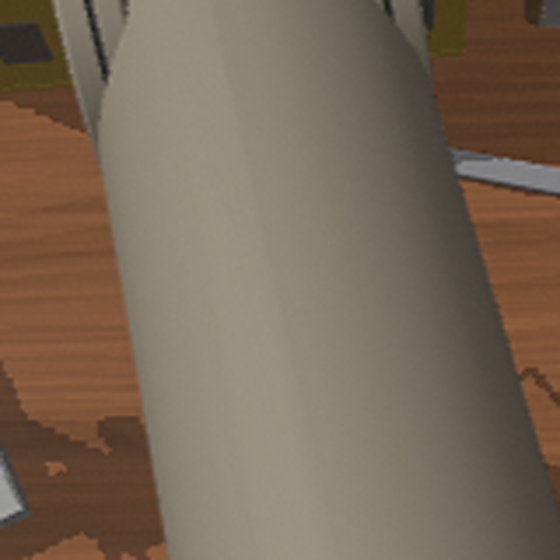

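Emit:
arm_command(moves=[[[0.5, 0, 0.36, -0.2, 0], [0.5, 0.5, 0, 0, 0], [0.5, 0.8, 0, 0, 0], [0.5, 0.8, 0, 0, 0], [0.5, 0.6, 0, 0, 0], [0.5, 0.4, 0, 0, 0], [0.5, 0.2, 0, 0, 0], [0.5, 0, 0, 0, 0], [0.5, 0, 0, 0, 0]]])

```text
clock: 5.6
position: [0.6139, -0.0413, 0.1594]
ee_rot: [0.397, 0.585, -0.397, 0.585]
ft_force: [-0.1, 0.1, 0.9]
grip_width: 0.502
```

```bash
python3 -c "
from h import *
to([.6128,-.0421,.0959+.06])
for c,b in(('side',(290,130,450,290)),):
    im=manip.camera(c)[b[1]:b[3],b[0]:b[2],::-1]; cv2.imwrite(f'pics/{c}3.png',cv2.resize(im,None,fx=3.5,fy=3.5,interpolation=cv2.INTER_CUBIC))
"
```

```text
clk 5.6 pos [ 0.6139 -0.0413  0.1594] yaw 0.3782 tilt [ 0.0007  0.     -1.    ] F [-0.1398  0.0891  0.8746] w 0.502
shift units [ 0.1402 -0.0518  0.0157]
```

View pics/side3.png

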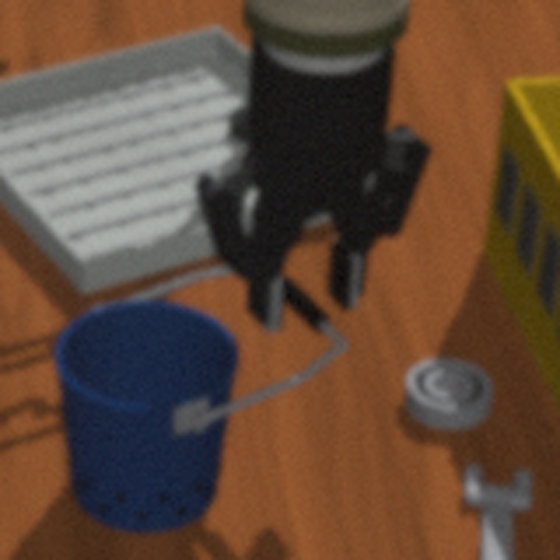

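Emit:
arm_command(moves=[[[0.6, 0.12, -0.03, 0, 0], [0.7, 0, 0, 0, 0], [0.75, 0, 0, 0, 0], [0.8, 0, 0, 0, 0], [0.85, 0, 0, 0, 0], [0.9, 0, 0, 0, 0], [0.95, 0, 0, 0, 0], [1, 0, 0, 0, 0], [1, 0, 0, 0, 0], [1, 0, 0, 0, 0]]], force=40)

```text
clock: 6.48
position: [0.6128, -0.0418, 0.1558]
ee_rot: [0.397, 0.585, -0.397, 0.585]
ft_force: [-2.0, -1.3, 0.3]
grip_width: 0.122
```

```bash
python3 -c "
from h import *
to(None)
for c,b in(('side',(290,130,450,290)),):
    im=manip.camera(c)[b[1]:b[3],b[0]:b[2],::-1]; cv2.imwrite(f'pics/{c}4.png',cv2.resize(im,None,fx=3.5,fy=3.5,interpolation=cv2.INTER_CUBIC))
"
```

```text
clk 6.48 pos [ 0.6128 -0.0418  0.1558] yaw 0.3782 tilt [-0.0002 -0.0003 -1.    ] F [-2.0289 -1.2502  0.2533] w 0.122
```

View pics/side4.png

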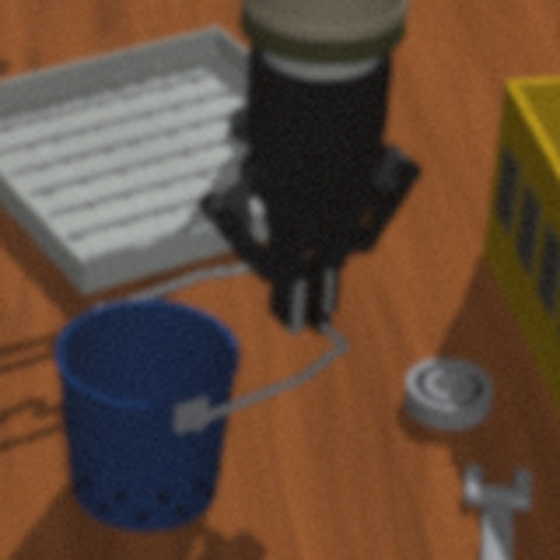

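```bash
python3 -c "
import numpy as np
t=np.linspace(.1,1.571,25)
print(np.c_[-np.diff(np.sin(t))*4,np.diff(np.cos(t))*4].round(3).tolist())"
```

```text
[[-0.243, -0.032], [-0.241, -0.047], [-0.237, -0.061], [-0.233, -0.076], [-0.228, -0.09], [-0.222, -0.104], [-0.215, -0.117], [-0.208, -0.13], [-0.199, -0.143], [-0.19, -0.155], [-0.18, -0.166], [-0.17, -0.177], [-0.159, -0.187], [-0.147, -0.196], [-0.135, -0.205], [-0.122, -0.213], [-0.109, -0.22], [-0.095, -0.226], [-0.081, -0.231], [-0.067, -0.236], [-0.052, -0.24], [-0.037, -0.242], [-0.022, -0.244], [-0.007, -0.245]]
```

Emit:
arm_command(moves=[[[1, -0.24, -0.03, 0, 0], [1, -0.24, -0.05, 0, 0], [1, -0.24, -0.06, 0, 0], [1, -0.23, -0.08, 0, 0], [1, -0.23, -0.09, 0, 0], [1, -0.22, -0.1, 0, 0], [1, 0, 0, 0, 0]]])

```text
clock: 7.12
position: [0.6034, -0.0456, 0.1924]
ee_rot: [0.397, 0.584, -0.397, 0.586]
ft_force: [-0.8, -0.9, -0.9]
grip_width: 0.122
```

```bash
python3 -c "
from h import *
to(None)"
```

```text
clk 7.12 pos [ 0.6034 -0.0456  0.1924] yaw 0.3779 tilt [ 0.0016 -0.0005 -1.    ] F [-0.7704 -0.8784 -0.9188] w 0.122
```

Emit:
arm_command(moves=[[[1, -0.22, -0.12, 0, 0], [1, -0.21, -0.13, 0, 0], [1, -0.2, -0.14, 0, 0], [1, -0.19, -0.16, 0, 0], [1, -0.18, -0.17, 0, 0], [1, -0.17, -0.18, 0, 0], [1, -0.16, -0.19, 0, 0], [1, -0.15, -0.2, 0, 0], [1, -0.13, -0.2, 0, 0], [1, -0.12, -0.21, 0, 0], [1, 0, 0, 0, 0]]])

```text
clock: 8.03
position: [0.5634, -0.0617, 0.235]
ee_rot: [0.397, 0.585, -0.397, 0.585]
ft_force: [1.7, -1.6, 0.7]
grip_width: 0.12
```

```bash
python3 -c "
from h import *
to(None)
for c,b in(('side',(290,130,450,290)),):
    im=manip.camera(c)[b[1]:b[3],b[0]:b[2],::-1]; cv2.imwrite(f'pics/{c}5.png',cv2.resize(im,None,fx=3.5,fy=3.5,interpolation=cv2.INTER_CUBIC))
"
```

```text
clk 8.03 pos [ 0.5634 -0.0617  0.235 ] yaw 0.3775 tilt [ 0.0008 -0.0008 -1.    ] F [ 1.6727 -1.6459  0.744 ] w 0.12
```

View pics/side5.png

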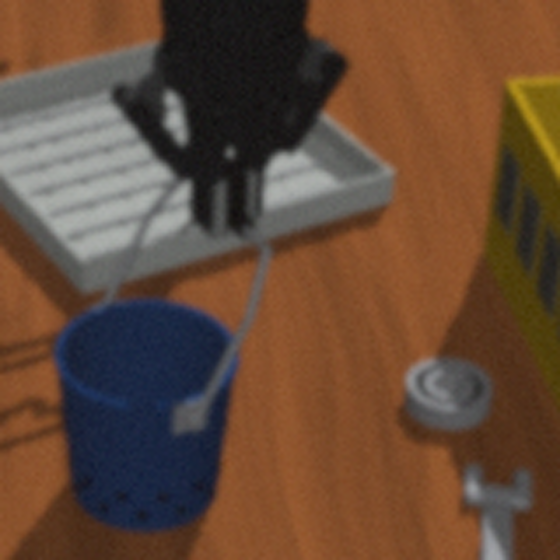

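Emit:
arm_command(moves=[[[1, -0.11, -0.22, 0, 0], [1, -0.09, -0.23, 0, 0], [1, -0.08, -0.23, 0, 0], [1, -0.06, -0.24, 0, 0], [1, -0.05, -0.24, 0, 0], [1, 0, 0, 0, 0]]])

```text
clock: 8.58
position: [0.5364, -0.0727, 0.2449]
ee_rot: [0.397, 0.584, -0.397, 0.586]
ft_force: [1.9, -1.5, 5.3]
grip_width: 0.122
```

Emit:
arm_command(moves=[[[1, -0.03, -0.24, 0, 0], [1, -0.02, -0.24, 0, 0], [1, 0, -0.24, 0, 0], [1, 0, 0, 0, 0], [1, 0, 0, 0, 0]]])

```text
clock: 9.0
position: [0.5201, -0.0794, 0.2464]
ee_rot: [0.397, 0.584, -0.398, 0.586]
ft_force: [0.4, -2.3, 10.3]
grip_width: 0.126
```

```bash
python3 -c "
from h import *
to(None)
for c,b in(('side',(290,130,450,290)),):
    im=manip.camera(c)[b[1]:b[3],b[0]:b[2],::-1]; cv2.imwrite(f'pics/{c}6.png',cv2.resize(im,None,fx=3.5,fy=3.5,interpolation=cv2.INTER_CUBIC))
"
```

```text
clk 9.0 pos [ 0.5201 -0.0794  0.2464] yaw 0.3771 tilt [ 0.0018 -0.0017 -1.    ] F [ 0.4074 -2.251  10.2609] w 0.126
```

View pics/side6.png

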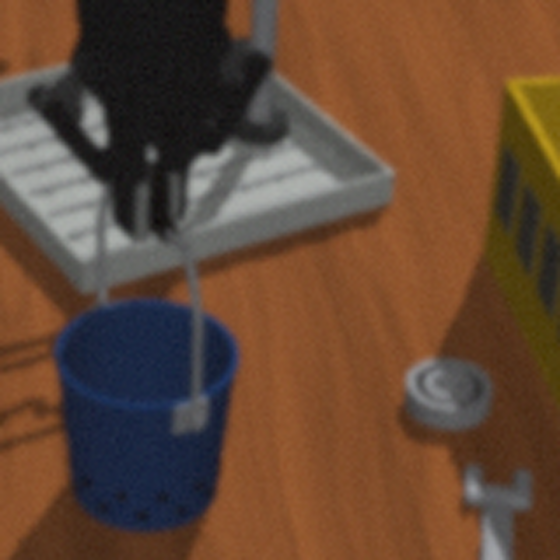

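Emit:
arm_command(moves=[[[1, -0.1, 0, 0, 0], [1, -0.15, 0, 0, 0], [1, -0.2, 0, 0, 0], [1, -0.3, 0, 0, 0], [1, -0.2, 0, 0, 0], [1, -0.1, 0, 0, 0], [1, 0, 0, 0, 0], [1, 0, 0, 0, 0]]], force=60)

```text
clock: 9.72
position: [0.5202, -0.0785, 0.2714]
ee_rot: [0.397, 0.585, -0.397, 0.585]
ft_force: [0.0, 0.3, -4.7]
grip_width: 0.115
```

```bash
python3 -c "
from h import *
to(None)
for c,b in(('side',(250,90,450,290)),):
    im=manip.camera(c)[b[1]:b[3],b[0]:b[2],::-1]; cv2.imwrite(f'pics/{c}7.png',cv2.resize(im,None,fx=3,fy=3,interpolation=cv2.INTER_CUBIC))
"
```

```text
clk 9.72 pos [ 0.5202 -0.0785  0.2714] yaw 0.3782 tilt [ 0.0001 -0.0001 -1.    ] F [ 0.0236  0.2896 -4.7403] w 0.115
```

View pics/side7.png

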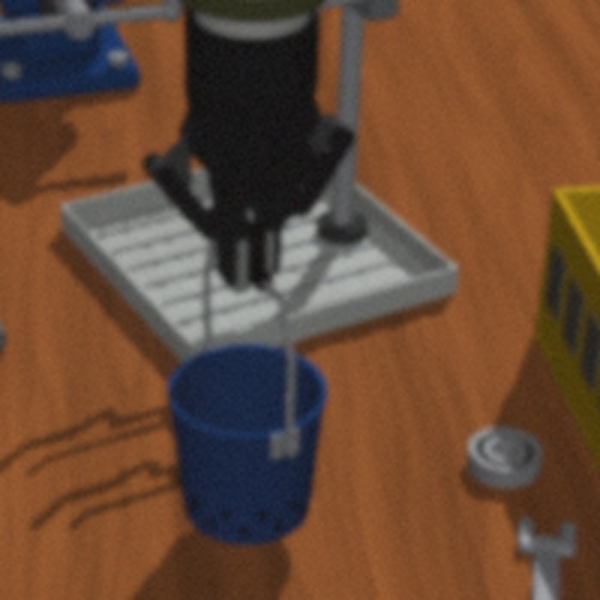

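Emit:
arm_command(moves=[[[1, -0.15, 0, 0, -0.5], [1, -0.3, 0, 0, -0.5], [1, -0.45, 0, 0, -0.5], [1, -0.5, 0, 0, 0], [1, -0.5, 0, 0, 0], [1, -0.5, 0, 0, 0], [1, -0.45, 0, -0.05, 0], [1, -0.3, 0.02, -0.12, 0], [1, -0.2, 0.04, -0.2, 0], [1, -0.1, 0.06, -0.3, 0], [1, -0.05, 0.08, -0.4, 0], [1, 0, 0.1, -0.5, 0]]])

```text
clock: 10.77
position: [0.5113, -0.0385, 0.3587]
ee_rot: [0.389, 0.59, -0.39, 0.59]
ft_force: [-0.5, -0.0, -5.3]
grip_width: 0.117
```

```bash
python3 -c "
from h import *
to([.466,.2297,.36])"
```

```text
clk 10.77 pos [ 0.5113 -0.0385  0.3587] yaw 0.4042 tilt [-0.0005  0.     -1.    ] F [-0.5323 -0.0091 -5.2713] w 0.117
shift units [ -0.0526   2.5534 -10.575 ]
```

Emit:
arm_command(moves=[[[1, 0, 0.13, -0.55, 0], [1, 0, 0.14, -0.6, 0], [1, 0, 0.15, -0.6, 0], [1, 0, 0.15, -0.6, 0], [1, 0, 0.15, -0.6, 0], [1, 0, 0.15, -0.6, 0], [1, 0, 0.15, -0.6, 0], [1, 0, 0.15, -0.6, 0], [1, 0, 0.15, -0.6, 0], [1, 0, 0.15, -0.6, 0], [1, 0, 0.15, -0.6, 0], [1, 0, 0.15, -0.6, 0]]])

```text
clock: 11.77
position: [0.4809, 0.1444, 0.3585]
ee_rot: [0.389, 0.591, -0.389, 0.59]
ft_force: [0.6, -0.0, -4.8]
grip_width: 0.112
```

Emit:
arm_command(moves=[[[1, 0, 0.15, -0.6, 0], [1, 0, 0.14, -0.55, 0], [1, 0, 0.12, -0.5, 0], [1, 0, 0.1, -0.42, 0], [1, 0, 0.08, -0.34, 0], [1, 0, 0.06, -0.26, 0], [1, 0, 0.04, -0.18, 0], [1, 0, 0.02, -0.1, 0], [1, 0, 0, 0, 0], [1, 0, 0, 0, 0], [1, 0, 0, 0, 0]]])

```text
clock: 12.68
position: [0.4695, 0.2165, 0.3588]
ee_rot: [0.39, 0.59, -0.39, 0.59]
ft_force: [-0.2, -0.6, -4.4]
grip_width: 0.115
```

```bash
python3 -c "
from h import *
to([.466,.2297,.36])
for c in ('side','top'):
    im=manip.camera(c)[:,:,::-1]; cv2.imwrite(f'pics/{c}8.png',im)
"
```

```text
clk 12.68 pos [0.4695 0.2165 0.3588] yaw 0.4035 tilt [ 0.0001 -0.0004 -1.    ] F [-0.2061 -0.5941 -4.4173] w 0.115
shift units [-0.0467  0.0782 -0.5403]
```

View pics/side8.png

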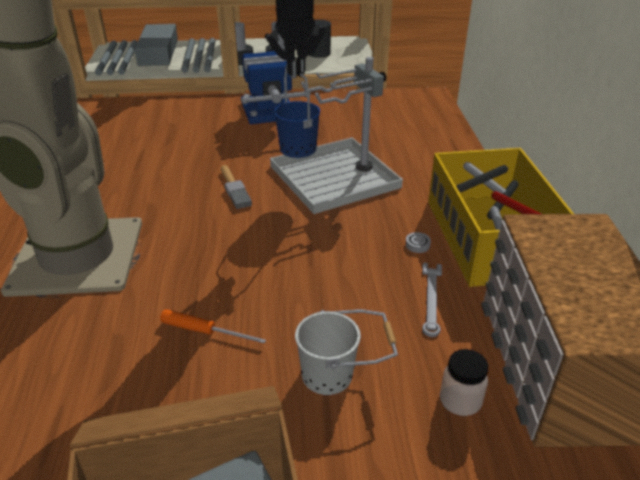

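View pics/top8.png

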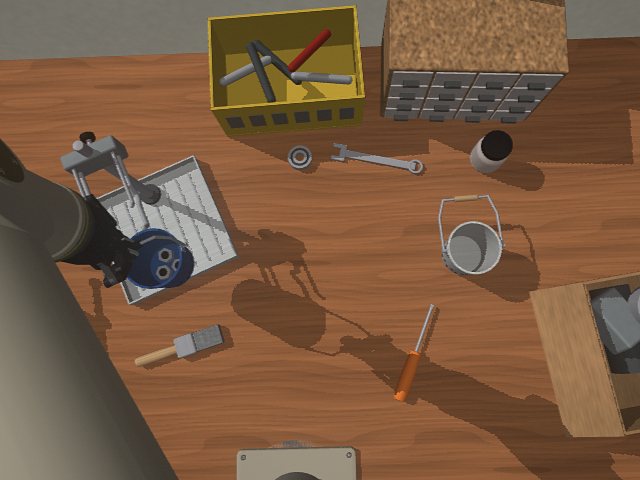

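Emit:
arm_command(moves=[[[1, 0.1, 0.03, -0.2, 0], [1, 0.2, 0.03, -0.2, 0], [1, 0.3, 0.02, -0.14, 0], [1, 0.3, 0, 0, 0], [1, 0.2, 0, 0, 0], [1, 0.1, 0, 0, 0], [1, 0, 0, 0, 0], [1, 0, 0, 0, 0], [1, 0, 0, 0, 0]]])

```text
clock: 13.53
position: [0.4659, 0.2303, 0.3292]
ee_rot: [0.39, 0.59, -0.389, 0.59]
ft_force: [-0.2, 0.2, -5.4]
grip_width: 0.113
```

```bash
python3 -c "
from h import *
to([.466,.2297,.33])
for c,b in(('side',(240,50,400,170)),('top',(50,130,210,290))):
    im=manip.camera(c)[b[1]:b[3],b[0]:b[2],::-1]; s=600/im.shape[0]; cv2.imwrite(f'pics/{c}9.png',cv2.resize(im,None,fx=s,fy=s,interpolation=cv2.INTER_CUBIC))
"
```

```text
clk 13.53 pos [0.4659 0.2303 0.3292] yaw 0.4042 tilt [ 0.0004  0.0001 -1.    ] F [-0.165   0.2496 -5.4206] w 0.113
shift units [-0.0334 -0.0069  0.0217]
```

View pics/side9.png

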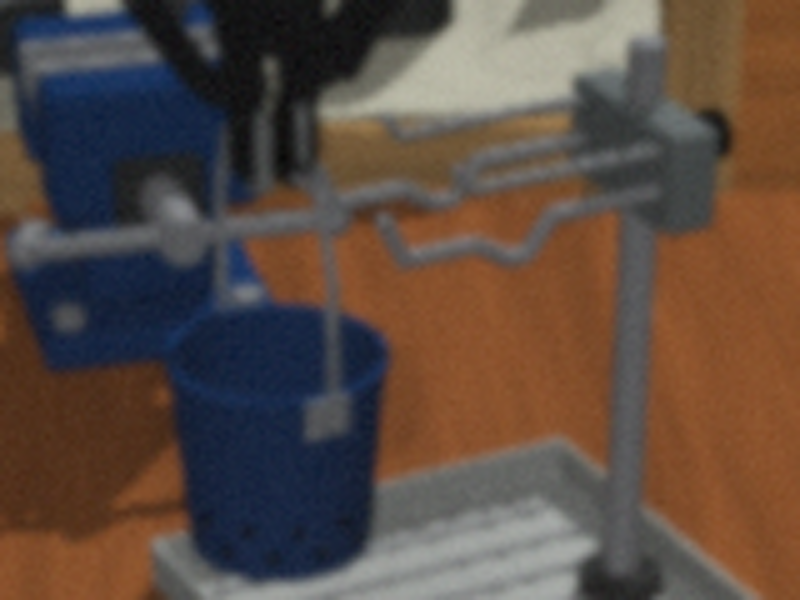

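View pics/top9.png

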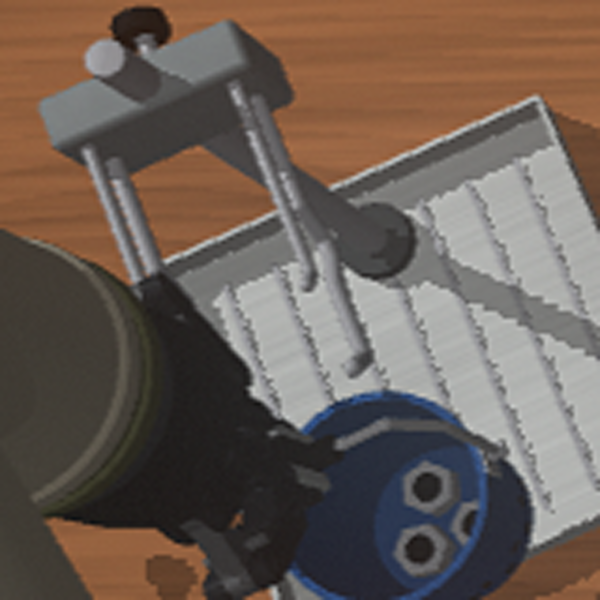

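```bash
python3 -c "
from h import *
o=manip.get_obs();p=np.array(o['position']);y=.404
R2=np.array([[np.cos(y),-np.sin(y)],[np.sin(y),np.cos(y)]])
def W(l,p): return np.r_[p[:2]+R2@np.array(l[:2]),p[2]-.0613+l[2]]
for n,l in (('bend-',[0,-.044,0]),('ear-',[0,-.058,-.1]),('ear+',[0,.058,-.1])):
  for c,b,s in(('side',(240,50),5),('top',(50,130),3.75)):
    q=proj(c,W(l,p)); print(n,c,((q[1]-b[0])*s).round(),((q[0]-b[1])*s).round())
S=np.array([.6405,.3046,0])
for L in (.2286,.236):
 for n,l in (('tip-',[-.152,-.034,.02]),('tip+',[-.152,.034,.02]),('nose-',[-.119,-.034,.035]),('landstart-',[-.142,-.034,-.004]),('landend-',[-.106,-.034,-.004]),('dip-',[-.085,-.034,-.014]),('rise-',[-.068,-.034,.002])):
  print(L,n,[ [((q[1]-b[0])*s).round(),((q[0]-b[1])*s).round()] for c,b,s in(('side',(240,50),5),('top',(50,130),3.75)) for q in [proj(c,np.r_[S[:2]+R2@np.array(l[:2]),L+l[2]])]])
"
```

```text
bend- side 312.0 198.0
bend- top 388.0 422.0
ear- side 330.0 425.0
ear- top 501.0 446.0
ear+ side 218.0 321.0
ear+ top 270.0 550.0
0.2286 tip- [[np.float64(381.0), np.float64(215.0)], [np.float64(353.0), np.float64(360.0)]]
0.2286 tip+ [[np.float64(311.0), np.float64(160.0)], [np.float64(204.0), np.float64(426.0)]]
0.2286 nose- [[np.float64(449.0), np.float64(168.0)], [np.float64(311.0), np.float64(283.0)]]
0.2286 landstart- [[np.float64(402.0), np.float64(263.0)], [np.float64(368.0), np.float64(351.0)]]
0.2286 landend- [[np.float64(474.0), np.float64(247.0)], [np.float64(339.0), np.float64(279.0)]]
0.2286 dip- [[np.float64(515.0), np.float64(259.0)], [np.float64(332.0), np.float64(243.0)]]
0.2286 rise- [[np.float64(549.0), np.float64(218.0)], [np.float64(304.0), np.float64(200.0)]]
0.236 tip- [[np.float64(381.0), np.float64(199.0)], [np.float64(346.0), np.float64(356.0)]]
0.236 tip+ [[np.float64(311.0), np.float64(144.0)], [np.float64(195.0), np.float64(423.0)]]
0.236 nose- [[np.float64(449.0), np.float64(152.0)], [np.float64(303.0), np.float64(278.0)]]
0.236 landstart- [[np.float64(402.0), np.float64(247.0)], [np.float64(361.0), np.float64(347.0)]]
0.236 landend- [[np.float64(474.0), np.float64(231.0)], [np.float64(332.0), np.float64(274.0)]]
0.236 dip- [[np.float64(515.0), np.float64(243.0)], [np.float64(325.0), np.float64(239.0)]]
0.236 rise- [[np.float64(549.0), np.float64(202.0)], [np.float64(296.0), np.float64(195.0)]]
```

Emit:
arm_command(moves=[[[1, 0, 0.05, 0, 0], [1, 0, 0.1, 0, 0], [1, 0, 0.2, 0, 0], [1, 0, 0.3, 0, 0], [1, 0, 0.35, 0, 0], [1, 0, 0.35, 0, 0], [1, 0, 0.3, 0, 0], [1, 0, 0.25, 0, 0], [1, 0, 0.15, 0, 0], [1, 0, 0.1, 0, 0], [1, 0, 0.03, 0, 0], [1, 0, 0, 0, 0]]])

```text
clock: 14.63
position: [0.5159, 0.2519, 0.3289]
ee_rot: [0.389, 0.59, -0.389, 0.59]
ft_force: [-0.4, -0.6, -4.4]
grip_width: 0.115
```

```bash
python3 -c "
from h import *
manip.camera('side')
to([.5160,.2512,.295])
for c,b in(('side',(240,50,400,170)),('top',(50,130,210,290))):
    im=manip.camera(c)[b[1]:b[3],b[0]:b[2],::-1]; s=600/im.shape[0]; cv2.imwrite(f'pics/{c}10.png',cv2.resize(im,None,fx=s,fy=s,interpolation=cv2.INTER_CUBIC))
"
```

```text
clk 14.68 pos [0.5157 0.2518 0.3289] yaw 0.4046 tilt [ 0.     -0.0002 -1.    ] F [ 0.187   0.4354 -4.1013] w 0.115
shift units [1.3576 0.0008 0.0261]
```

View pics/side10.png

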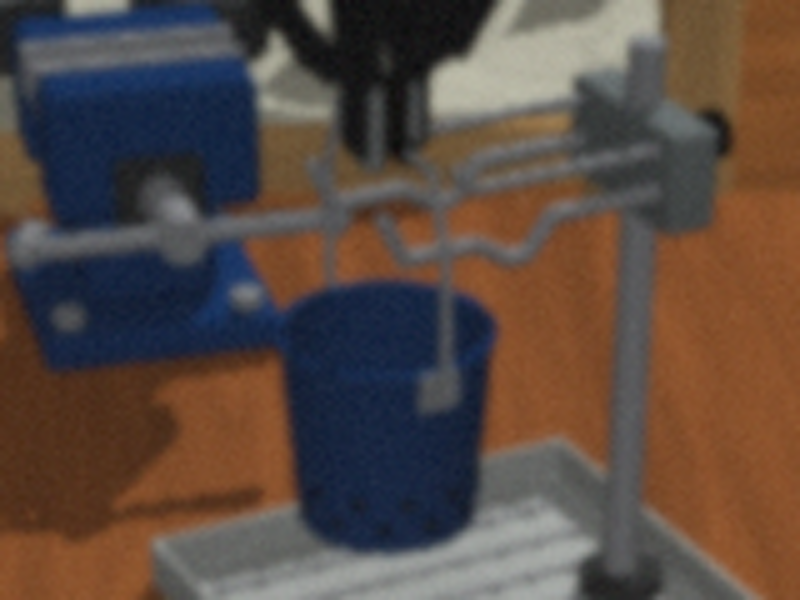

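View pics/top10.png

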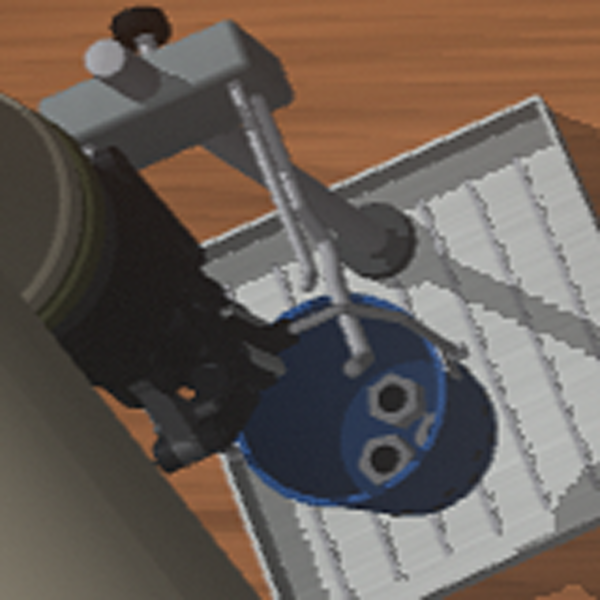

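Emit:
arm_command(moves=[[[1, 0.1, 0, 0, 0], [1, 0.2, 0, 0, 0], [1, 0.2, 0, 0, 0], [1, 0.2, 0, 0, 0], [1, 0.15, 0, 0, 0], [1, 0.1, 0, 0, 0], [1, 0.05, 0, 0, 0], [1, 0, 0, 0, 0], [1, 0, 0, 0, 0]]])

```text
clock: 15.53
position: [0.5159, 0.2518, 0.304]
ee_rot: [0.389, 0.59, -0.389, 0.59]
ft_force: [-0.1, -0.1, -3.9]
grip_width: 0.11
```

```bash
python3 -c "
from h import *
to(None)"
```

```text
clk 15.53 pos [0.5159 0.2518 0.304 ] yaw 0.4044 tilt [ 0.0001  0.     -1.    ] F [-0.0897 -0.0904 -3.9408] w 0.11
```

Emit:
arm_command(moves=[[[1, 0.04, 0, 0, 0], [1, 0.04, 0, 0, 0], [1, 0.04, 0, 0, 0], [1, 0.04, 0, 0, 0], [1, 0.04, 0, 0, 0], [1, 0.04, 0, 0, 0], [1, 0, 0, 0, 0], [1, 0, 0, 0, 0]]])

```text
clock: 16.2
position: [0.5159, 0.2517, 0.2979]
ee_rot: [0.389, 0.59, -0.389, 0.59]
ft_force: [-0.2, 0.3, -4.7]
grip_width: 0.114
```

Emit:
arm_command(moves=[[[1, 0.04, 0, 0, 0], [1, 0.04, 0, 0, 0], [1, 0.04, 0, 0, 0], [1, 0, 0, 0, 0]]])

```text
clock: 16.53
position: [0.5158, 0.2517, 0.2946]
ee_rot: [0.389, 0.59, -0.39, 0.59]
ft_force: [0.2, -0.4, -4.5]
grip_width: 0.115
```

Emit:
arm_command(moves=[[[1, 0.04, 0, 0, 0], [1, 0.04, 0, 0, 0], [1, 0, 0, 0, 0]]])

```text
clock: 16.78
position: [0.5158, 0.2517, 0.2926]
ee_rot: [0.389, 0.59, -0.389, 0.59]
ft_force: [0.6, -0.5, -4.2]
grip_width: 0.112
```

Emit:
arm_command(moves=[[[1, 0.04, 0, 0, 0], [1, 0.04, 0, 0, 0], [1, 0, 0, 0, 0]]])

```text
clock: 17.03
position: [0.516, 0.2519, 0.2913]
ee_rot: [0.39, 0.59, -0.389, 0.59]
ft_force: [-1.5, 0.1, -1.2]
grip_width: 0.114
```

Emit:
arm_command(moves=[[[1, 0.02, 0, 0, 0], [1, 0, 0, 0, 0], [1, 0, 0, 0, 0]]])

```text
clock: 17.28
position: [0.5162, 0.2519, 0.291]
ee_rot: [0.39, 0.59, -0.389, 0.59]
ft_force: [-1.7, -1.0, 5.5]
grip_width: 0.114
```

```bash
python3 -c "
from h import *
to([.5624,.2711,.2813])
for c,b in(('side',(240,50,400,170)),('top',(50,130,210,290))):
    im=manip.camera(c)[b[1]:b[3],b[0]:b[2],::-1]; s=600/im.shape[0]; cv2.imwrite(f'pics/{c}11.png',cv2.resize(im,None,fx=s,fy=s,interpolation=cv2.INTER_CUBIC))
"
```

```text
clk 17.28 pos [0.5162 0.2519 0.291 ] yaw 0.4043 tilt [ 0.0011  0.0003 -1.    ] F [-1.6601 -0.9698  5.5156] w 0.114
shift units [0.3918 2.0024 0.0206]
```

View pics/side11.png

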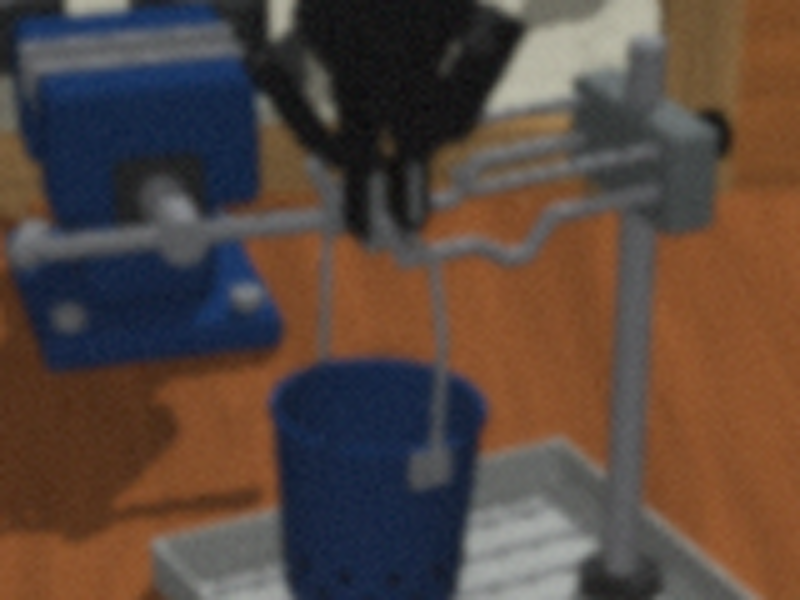

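View pics/top11.png

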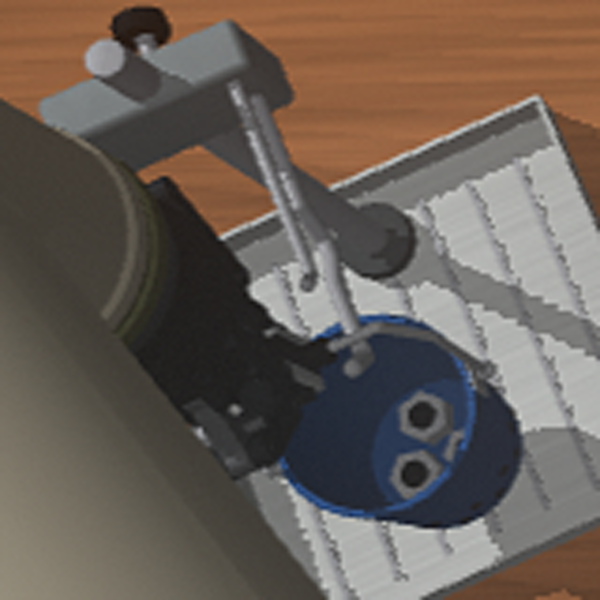

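Emit:
arm_command(moves=[[[1, -0.05, 0, 0, 0], [1, -0.05, 0, 0, 0], [1, -0.04, 0, 0, 0], [1, 0, 0.03, 0, 0], [1, 0, 0.06, 0, 0], [1, 0, 0.1, 0, 0], [1, 0, 0.15, 0, 0], [1, 0, 0.15, 0, 0], [1, 0, 0.1, 0, 0], [1, 0, 0.06, 0, 0], [1, 0, 0, 0, 0]]])

```text
clock: 18.3
position: [0.5311, 0.2583, 0.2937]
ee_rot: [0.389, 0.59, -0.389, 0.59]
ft_force: [0.0, 0.1, -4.4]
grip_width: 0.111
```

```bash
python3 -c "
from h import *
to([.5624,.2711,.2813])
"
```

```text
clk 18.3 pos [0.5311 0.2583 0.2937] yaw 0.4045 tilt [-0.0002  0.0002 -1.    ] F [ 0.0433  0.0897 -4.4306] w 0.111
shift units [0.4972 1.3526 0.0236]
```

Emit:
arm_command(moves=[[[1, 0, 0.06, 0, 0], [1, 0, 0.1, 0, 0], [1, 0, 0.15, 0, 0], [1, 0, 0.18, 0, 0], [1, 0, 0.2, 0, 0], [1, 0, 0.2, 0, 0], [1, 0, 0.18, 0, 0], [1, 0, 0.14, 0, 0], [1, 0, 0.08, 0, 0], [1, 0, 0.05, 0, 0], [1, 0, 0, 0, 0], [1, 0, 0, 0, 0]]])

```text
clock: 19.3
position: [0.5616, 0.2714, 0.2939]
ee_rot: [0.389, 0.59, -0.389, 0.59]
ft_force: [0.3, -0.3, -6.0]
grip_width: 0.115
```

```bash
python3 -c "
from h import *
to([.5624,.2711,.2813])
for c,b in(('side',(240,50,400,170)),('top',(50,130,210,290))):
    im=manip.camera(c)[b[1]:b[3],b[0]:b[2],::-1]; s=600/im.shape[0]; cv2.imwrite(f'pics/{c}12.png',cv2.resize(im,None,fx=s,fy=s,interpolation=cv2.INTER_CUBIC))
"
```

```text
clk 19.3 pos [0.5616 0.2714 0.2939] yaw 0.4044 tilt [ 0.     -0.0001 -1.    ] F [ 0.3325 -0.3277 -6.0047] w 0.115
shift units [0.5043 0.0258 0.0224]
```

View pics/side12.png

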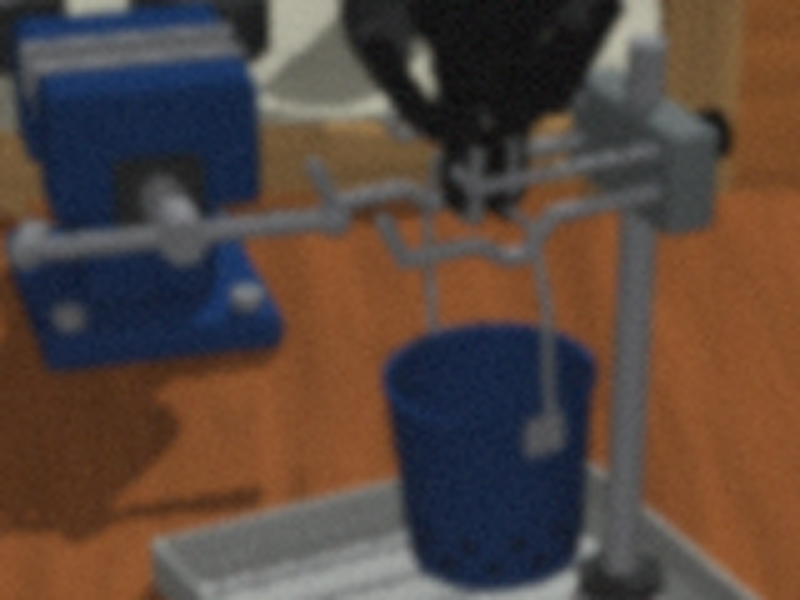

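View pics/top12.png

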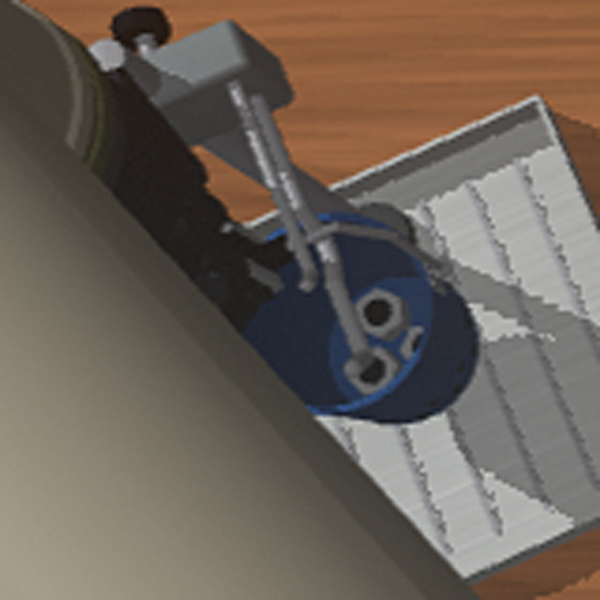

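Emit:
arm_command(moves=[[[1, 0.06, 0.02, 0.02, 0], [1, 0.08, 0, 0, 0], [1, 0.08, 0, 0, 0], [1, 0.06, 0, 0, 0], [1, 0.04, 0, 0, 0], [1, 0.04, 0, 0, 0], [1, 0, 0, 0, 0], [1, 0, 0, 0, 0]]])

```text
clock: 20.07
position: [0.5623, 0.2711, 0.2849]
ee_rot: [0.389, 0.59, -0.389, 0.59]
ft_force: [0.4, -0.2, -4.7]
grip_width: 0.112
```

Emit:
arm_command(moves=[[[1, 0.04, 0, 0, 0], [1, 0.04, 0, 0, 0], [1, 0, 0, 0, 0]]])

```text
clock: 20.32
position: [0.5622, 0.271, 0.2827]
ee_rot: [0.389, 0.59, -0.39, 0.59]
ft_force: [-0.6, -0.2, -4.6]
grip_width: 0.11
```

Emit:
arm_command(moves=[[[1, 0.03, 0, 0, 0], [1, 0.03, 0, 0, 0], [1, 0, 0, 0, 0]]])

```text
clock: 20.57
position: [0.5622, 0.2711, 0.2816]
ee_rot: [0.389, 0.59, -0.389, 0.59]
ft_force: [-1.6, -1.3, -2.9]
grip_width: 0.113
```

Emit:
arm_command(moves=[[[1, 0.02, 0, 0, 0], [1, 0, 0, 0, 0], [1, 0, 0, 0, 0]]])

```text
clock: 20.82
position: [0.5622, 0.2711, 0.2813]
ee_rot: [0.389, 0.59, -0.389, 0.59]
ft_force: [-3.2, -1.9, 2.8]
grip_width: 0.11
```

Emit:
arm_command(moves=[[[1, 0, -0.04, 0, 0], [1, 0, 0, 0, 0], [1, 0, 0, 0, 0]]])

```text
clock: 21.07
position: [0.5618, 0.2709, 0.2813]
ee_rot: [0.39, 0.59, -0.389, 0.59]
ft_force: [2.6, 0.4, 1.2]
grip_width: 0.114
```

```bash
python3 -c "
from h import *
to(None)
for c,b in(('side',(240,50,400,170)),('top',(50,130,210,290))):
    im=manip.camera(c)[b[1]:b[3],b[0]:b[2],::-1]; s=600/im.shape[0]; cv2.imwrite(f'pics/{c}13.png',cv2.resize(im,None,fx=s,fy=s,interpolation=cv2.INTER_CUBIC))
"
```

```text
clk 21.07 pos [0.5618 0.2709 0.2813] yaw 0.4042 tilt [ 0.0015  0.0008 -1.    ] F [2.6407 0.3619 1.1509] w 0.114
```

View pics/side13.png

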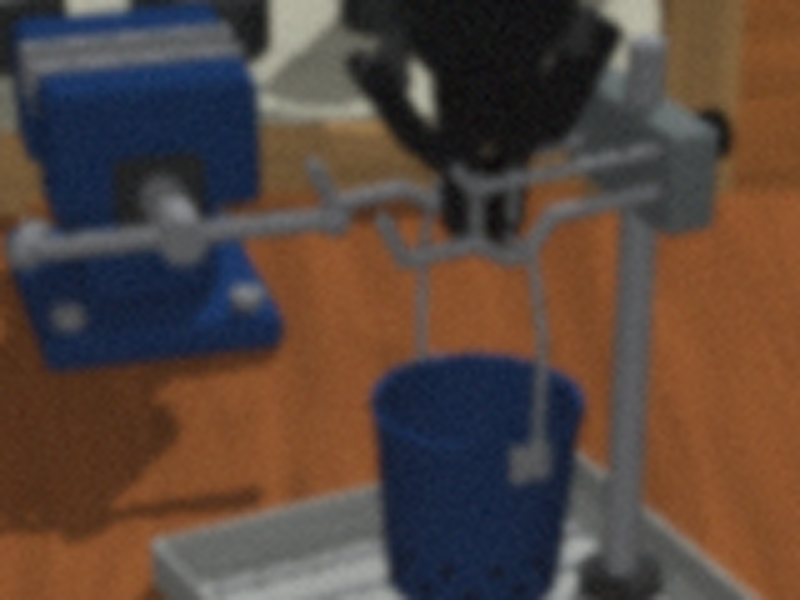

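View pics/top13.png

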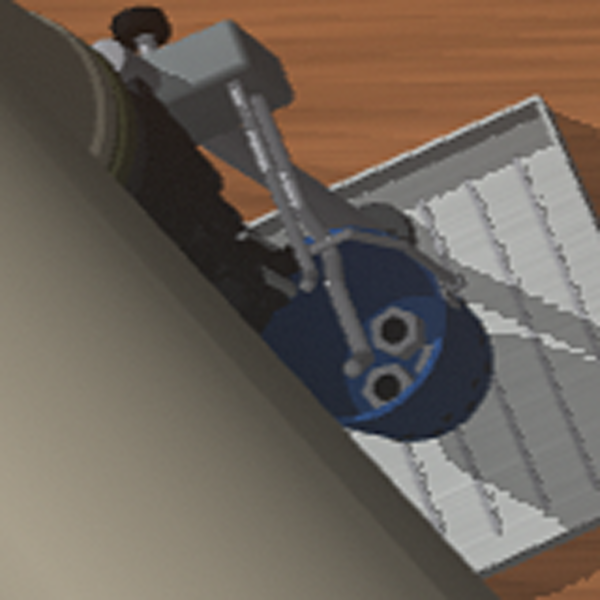

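Emit:
arm_command(moves=[[[0.88, 0, 0.01, 0, 0], [0.86, 0, 0, 0, 0], [0.84, 0, 0, 0, 0], [0.82, 0, 0, 0, 0], [0.78, 0, 0, 0, 0], [0.74, 0, 0, 0, 0], [0.7, 0, 0, 0, 0], [0.65, 0, 0, 0, 0], [0.6, 0, 0, 0, 0], [0.6, 0, 0, 0, 0], [0.6, 0, 0, 0, 0]]], force=20)

```text
clock: 22.08
position: [0.5616, 0.2708, 0.2809]
ee_rot: [0.389, 0.59, -0.389, 0.59]
ft_force: [0.1, -0.1, 0.5]
grip_width: 0.404
```

```bash
python3 -c "
from h import *
to(None)
for c,b in(('side',(240,50,400,170)),):
    im=manip.camera(c)[b[1]:b[3],b[0]:b[2],::-1]; s=600/im.shape[0]; cv2.imwrite(f'pics/{c}14.png',cv2.resize(im,None,fx=s,fy=s,interpolation=cv2.INTER_CUBIC))
"
```

```text
clk 22.08 pos [0.5616 0.2708 0.2809] yaw 0.4044 tilt [ 0.     -0.0001 -1.    ] F [ 0.0578 -0.0981  0.5244] w 0.404
```

View pics/side14.png

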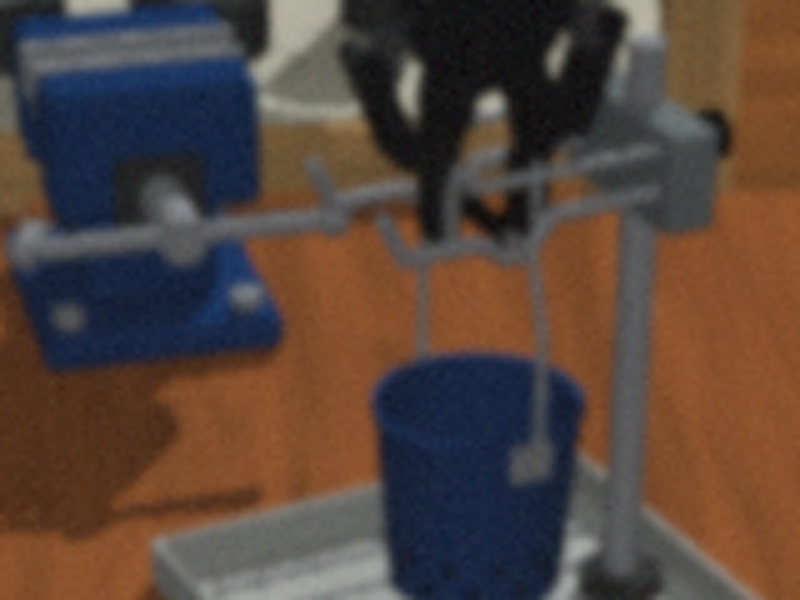

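Emit:
arm_command(moves=[[[0.6, -0.05, 0, 0, 0], [0.6, -0.1, 0, 0, 0], [0.6, -0.2, 0, 0, 0], [0.6, -0.2, 0, 0, 0], [0.6, -0.2, 0, 0, 0], [0.6, -0.3, 0, 0, 0], [0.6, -0.4, 0, 0, 0], [0.6, -0.5, 0, 0, 0], [0.6, -0.5, 0, 0, 0], [0.6, -0.5, 0, 0, 0], [0.6, -0.5, 0, 0, 0], [0.6, -0.5, 0, 0, 0]]])

```text
clock: 23.13
position: [0.5616, 0.2708, 0.3812]
ee_rot: [0.39, 0.59, -0.389, 0.59]
ft_force: [0.2, 0.8, -1.2]
grip_width: 0.401
```

Emit:
arm_command(moves=[[[0.6, -0.3, -0.3, 0, 0], [0.6, 0, -0.6, 0, 0], [0.6, 0, -0.8, 0, 0], [0.6, 0, -0.8, 0.3, 0], [0.6, 0, -0.8, 0.6, 0], [0.6, 0, -0.6, 0.8, 0], [0.6, 0, -0.4, 0.8, 0], [0.6, 0, -0.2, 0.8, 0], [0.6, 0, 0, 0.8, 0], [0.6, 0, 0, 0.8, 0], [0.6, 0, 0, 0.8, 0], [0.6, 0, 0, 0.5, 0]]])

```text
clock: 24.13
position: [0.5194, 0.0818, 0.3873]
ee_rot: [0.39, 0.59, -0.39, 0.59]
ft_force: [0.3, 0.2, 0.7]
grip_width: 0.401
```

Emit:
arm_command(moves=[[[0.6, 0, 0, 0.8, 0], [0.6, 0, 0, 0.8, 0], [0.6, 0, 0, 0.6, 0], [0.6, 0, 0, 0.3, 0], [0.6, 0, 0, 0, 0], [0.6, 0, 0, 0, 0], [0.6, 0, 0, 0, 0], [0.6, 0, 0, 0, 0], [0.6, 0, 0, 0, 0], [0.6, 0, 0, 0, 0], [0.6, 0, 0, 0, 0], [0.6, 0, 0, 0, 0]]])

```text
clock: 25.13
position: [0.5437, 0.0267, 0.3872]
ee_rot: [0.389, 0.59, -0.389, 0.59]
ft_force: [-1.3, -0.3, -0.0]
grip_width: 0.4
```

```bash
python3 -c "
from h import *
to(None)
for c,b in(('side',(240,50,400,170)),('top',(50,130,210,290))):
    f=manip.camera(c)[:,:,::-1]; cv2.imwrite(f'pics/{c}15f.png',f); im=f[b[1]:b[3],b[0]:b[2]]; s=600/im.shape[0]; cv2.imwrite(f'pics/{c}15.png',cv2.resize(im,None,fx=s,fy=s,interpolation=cv2.INTER_CUBIC))
"
```

```text
clk 25.13 pos [0.5437 0.0267 0.3872] yaw 0.4045 tilt [ 0.0001 -0.0001 -1.    ] F [-1.2581 -0.3447 -0.0427] w 0.4
```

View pics/side15.png

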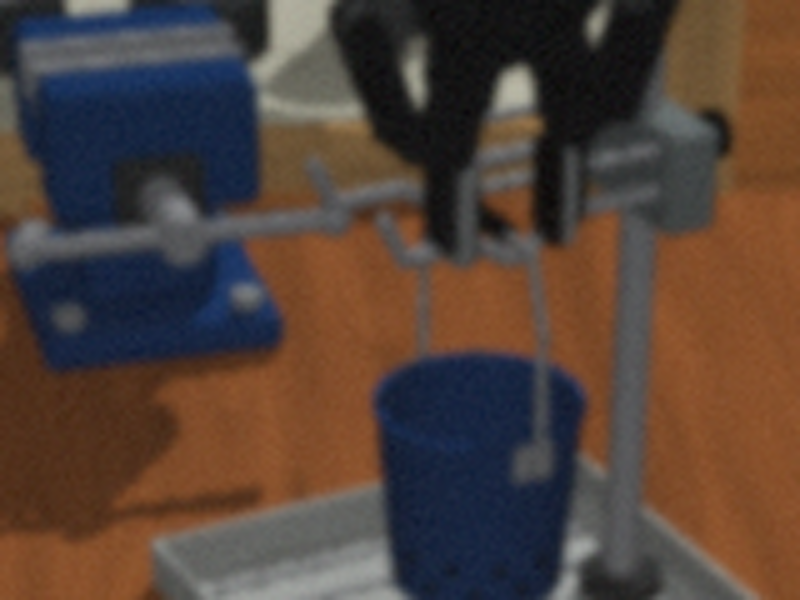

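View pics/top15.png

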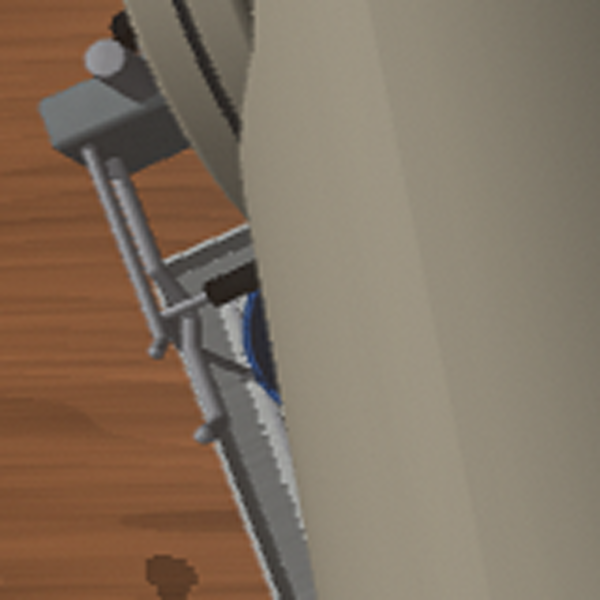

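View pics/top15f.png

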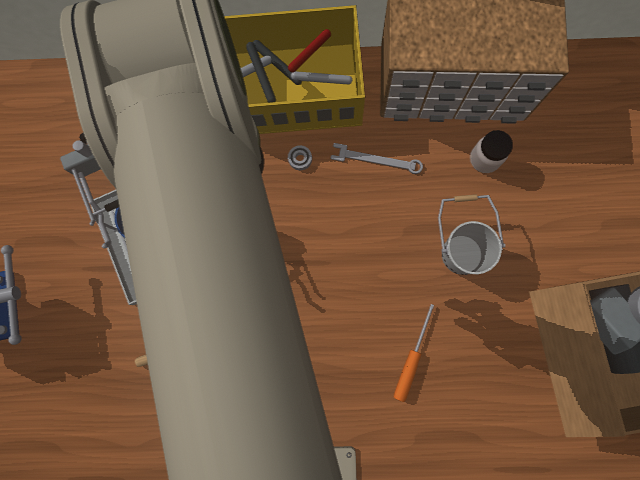

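Emit:
arm_command(moves=[[[0.6, 0, 0, 0.6, 0], [0.6, 0, 0, 0.9, 0], [0.6, 0, -0.2, 0.9, 0], [0.6, 0, -0.3, 0.9, 0], [0.6, 0, -0.3, 0.9, 0], [0.6, 0, -0.3, 0.9, 0], [0.6, 0, -0.3, 0.9, 0], [0.6, 0, -0.3, 0.8, 0], [0.6, 0, -0.3, 0.6, 0], [0.6, 0, 0, 0.3, 0], [0.6, 0, 0, 0, 0], [0.6, 0, 0, 0, 0]]])

```text
clock: 26.23
position: [0.5738, -0.1697, 0.387]
ee_rot: [0.39, 0.59, -0.389, 0.59]
ft_force: [-0.8, -0.2, -0.5]
grip_width: 0.4
```

```bash
python3 -c "
from h import *
to(None)
for c,b in(('side',(240,50,400,170)),('top',(50,130,210,290))):
    f=manip.camera(c)[:,:,::-1]; cv2.imwrite(f'pics/{c}16f.png',f); im=f[b[1]:b[3],b[0]:b[2]]; s=600/im.shape[0]; cv2.imwrite(f'pics/{c}16.png',cv2.resize(im,None,fx=s,fy=s,interpolation=cv2.INTER_CUBIC))
"
```

```text
clk 26.23 pos [ 0.5738 -0.1697  0.387 ] yaw 0.4046 tilt [-0.0001  0.0007 -1.    ] F [-0.7905 -0.2281 -0.4573] w 0.4
```

View pics/side16.png

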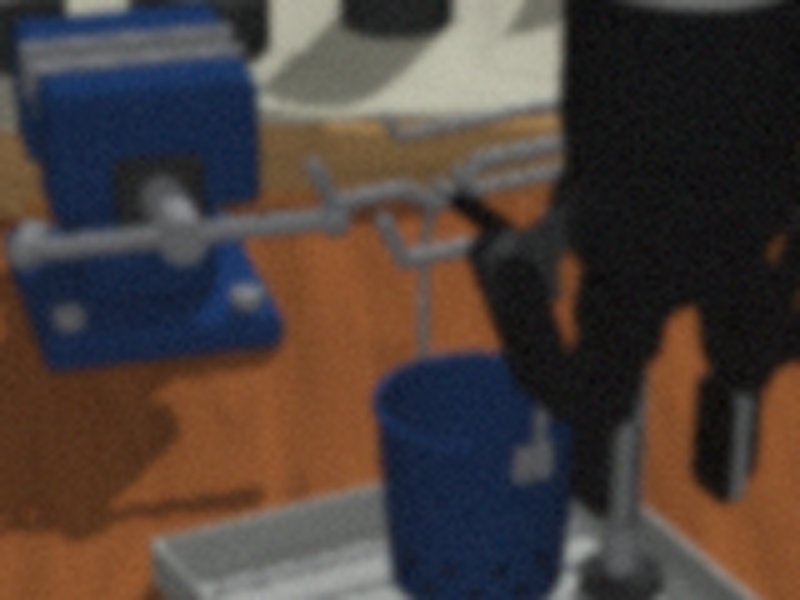

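View pics/top16.png

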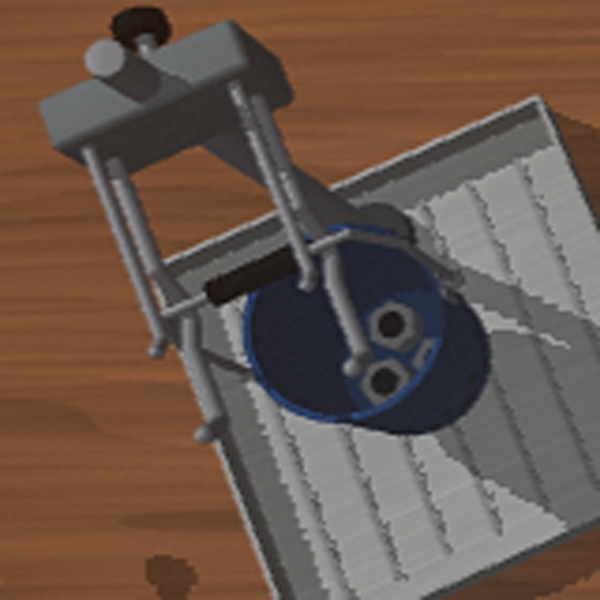

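View pics/side16f.png

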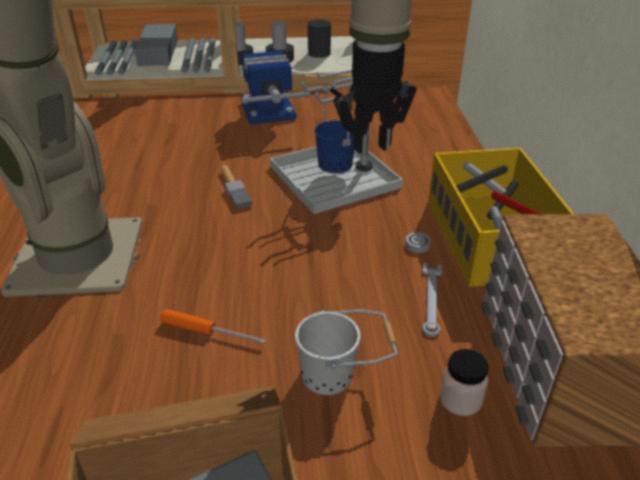

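```bash
python3 -c "
from h import *
y=.405
R2=np.array([[np.cos(y),-np.sin(y)],[np.sin(y),np.cos(y)]])
b0=np.array([.5616,.2708])
for t in (-.08,-.04,0,.04):
  for n,l in (('bend-',[0,-.044,0]),('ear-',[.1*np.sin(t),-.058,-.1*np.cos(t)]),('ear+',[.1*np.sin(t),.058,-.1*np.cos(t)])):
    P=np.r_[b0+R2@np.array(l[:2]),.2197+l[2]]
    print(t,n,[ [((q[1]-b[0])*s).round(),((q[0]-b[1])*s).round()] for c,b,s in(('side',(240,50),5),('top',(50,130),3.75)) for q in [proj(c,P)]])
# stillness
a=cv2.imread('pics/side15f.png')[110:172,300:342].astype(float)
for c in ('side','top'): 
  i1=manip.camera(c); i2=manip.camera(c); print(np.abs(i1.astype(float)-i2).mean())
c=manip.camera('side')[110:172,300:342,::-1].astype(float); print('15 v now',np.abs(a-c).mean())
for k,n in enumerate((i1,)):
  print([ (r['confidence'].__round__(2),[round(v) for v in r['rect']]) for r in manip.regions_of('nut0_mid','top')])
"
```

```text
-0.08 bend- [[np.float64(525.0), np.float64(257.0)], [np.float64(349.0), np.float64(233.0)]]
-0.08 ear- [[np.float64(519.0), np.float64(474.0)], [np.float64(464.0), np.float64(290.0)]]
-0.08 ear+ [[np.float64(401.0), np.float64(372.0)], [np.float64(249.0), np.float64(385.0)]]
-0.04 bend- [[np.float64(525.0), np.float64(257.0)], [np.float64(349.0), np.float64(233.0)]]
-0.04 ear- [[np.float64(526.0), np.float64(473.0)], [np.float64(461.0), np.float64(283.0)]]
-0.04 ear+ [[np.float64(408.0), np.float64(371.0)], [np.float64(247.0), np.float64(378.0)]]
0 bend- [[np.float64(525.0), np.float64(257.0)], [np.float64(349.0), np.float64(233.0)]]
0 ear- [[np.float64(534.0), np.float64(471.0)], [np.float64(458.0), np.float64(276.0)]]
0 ear+ [[np.float64(415.0), np.float64(370.0)], [np.float64(244.0), np.float64(371.0)]]
0.04 bend- [[np.float64(525.0), np.float64(257.0)], [np.float64(349.0), np.float64(233.0)]]
0.04 ear- [[np.float64(541.0), np.float64(469.0)], [np.float64(455.0), np.float64(269.0)]]
0.04 ear+ [[np.float64(423.0), np.float64(368.0)], [np.float64(241.0), np.float64(364.0)]]
2.2499153645833334
0.9035774739583333
15 v now 3.79621095750128
[(0.64, [148, 210, 161, 222]), (0.39, [288, 148, 313, 172])]
```

```bash
python3 -c "
from workcell import manip
print(manip.get_obs()['clock'],manip.hand_in())"
```

```text
the job is handed in; nothing more can be done
26.6333 None
```

The blue pail hangs on the drip stand with its bail in the dips of both arms, and I handed the job in at 26.6 s.

**What I did:**
- I gripped the sleeve and swung the bail upright along its arc while the pail stood on the bench. The pail did not move visibly, though I pressed down on it with about 10 N at the top of the swing.
- I lifted the pail by the bail, entered from the arms' open end, and lowered it by feel. It touched the landings with the tool at z 0.291.
- I lifted it about 2 mm, moved it back under the keepers, and lowered it into the dips. Contact came 10 mm below the landing, which matches the stated dip depth.
- I let go only once the arms carried the weight, then backed away straight up.

**Last checks:**
- **Bail:** the top picture shows it across both arms and under both keepers.
- **Nuts:** two are fully visible and the third is partly hidden behind the rim.
- **Bystanders:** they look undisturbed, and nothing has fallen.
- **Robot:** it is clear of the stand.
- **Level:** the side view reads the bail as upright and the top view reads about 4° of lean. I did not resolve that difference.
- **Stillness:** I saw no swinging between pictures. The image comparison was weak because the gripper covered part of the side view.

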